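# Bring the square jar to the front of the sprung puzzle sorter and hold it there

## Robot

A 6-joint arm with a two-finger parallel gripper is mounted at the origin on the work surface. World frame = base frame: x ahead of the robot, y to its left, z up, the work surface at z = 0. Lengths are in m, angles in rad, forces in N, time in s.
With the tool pointing down it reaches from about 0.375 to 0.9 m from the base axis. Payload 3.1 kg.
Tool frame: the origin (TCP) lies on the centre line of the jaws, within the pads' length; the fingertips stand 22 mm ahead of it and the grasp point (between the pads) lies 3 mm ahead of it; z points along the fingers, y is the line along which they close (so a half turn about z gives the same grasp; the last joint's range is limited). The gripper opens to 85 mm and grips with 20 to 120 N. Pads are 22 mm wide; open, the fingers measure 114 mm over their backs; the gripper's body (76 mm by 85 mm) begins 54 mm behind the grasp point. The pads swing forward as they close: fully open they stand 13 mm farther back than shut.
Start: joints at [0.941, 0.527, 1.433, -0, 1.181, -0.178], TCP at [0.273, 0.562, 0.253] pointing down, gripper open.
Joint ranges: [-3.08, 3.08], [-0.75, 2.2], [0.22, 2.44], [-1.43, 4.57], [0, 2.65], [-2.85, 2.85]. Speed limits (rad/s): [2.79, 2.79, 3.14, 3.14, 3.14, 3.14].

## Interface

Orientations are given as a unit quaternion [x, y, z, w].
In Python, from station import manip, vision, order gives the robot as it stands (manip), with the cameras (vision) and the job (order).
- The arm moves only by the tool jog_arm, called by a JSON object that holds its "method" and its "body", one argument or row to a line. Schema: {"type":"object","properties":{"motion":{"type":"string"},"squeeze":{"type":"number"},"only":{"type":"string"},"quiet":{"type":"boolean"},"lines":{"type":"string"}},"required":["motion"],"additionalProperties":false}. motion is a string of 1 to 20 rows, one to a line, with the numbers parted by commas; each row has 5 numbers: dx, dy, dz in parts of the range, where 1.0 means 0.6 m, then a turn about the tool's z in shares of 90 degrees (1.0 is 90 degrees), then the opening from 0.0 (shut) to 1.0 (fully open); each row is the pose to reach, as a shift and turn from the pose commanded when the call began, along the tool's axes at that moment; what a row does not reach only later rows make up. A row lasts 1/10 s, in which the tool goes at most 0.05 m and 0.15 rad, less where a joint would pass 70% of its speed; a pose out of reach is approached as far as the arm can. The fingers move at their own pace and stop on an object; squeeze is the grip in N (left out, the last holds). Time passes only in rows, so rows that do not move let the fingers close. The tool returns the time, the measured TCP pose, the force, the opening and the grip force at its end. only (a regular expression) keeps the lines of the reply that match it, lines (a string "A,B") keeps lines A to B, and quiet returns only ok. A shift or turn number past 1, either way, is cut back to 1. Input that does not fit is refused with a message, and nothing moves.
- manip.sense(): the state, without advancing time (a new reading comes with each control period).
- vision.snapshot(name): name is "side" or "top"; returns a dict with "pixels" (480x640x3 uint8, red, green, blue), "range_z" (480x640 float32, m along the optical axis (not along the pixel's ray), 0 where there is no reading), "fov_y" (degrees; the focal length in pixels is half the picture's height over the tangent of half this angle, whatever the lens; pixels are square), "cx", "cy" (the principal point, pixels), "k1" (the pictures are not rectified: a ray, as slopes to the right and down, at radius r is drawn at 1 + k1 r^2 times it, then the intrinsics apply), "R" (3x3) and "t" (3): a world point X has camera coordinates R X + t. Camera axes: x right, y down, z forward; pixel columns grow to the right and rows downward; lengths in m; the calibration is good to about 2 mm. A picture is of the moment at which its call begins.
- order.sign_off(): hands the job in; it is judged then, once.
The state is a dict: "t": time; "q": joint angles; "qd": joint speeds; "tau": joint torques, N m; "tcp_pos": TCP position; "tool_rot": TCP orientation; "force": force on the tool from outside, world axes, zero at the start; "ft_torque": the same for the moment, N m; "finger_gap": opening from 0.0 (shut) to 1.0 (fully open); "gripper_force": force on a finger pad.
Only numpy, scipy, OpenCV 4.12 (cv2) and the standard library are available. Lean on these libraries where they do the work, as an engineer would, in place of code of your own. Each camera call takes 0.05 s, during which the arm holds its last target. There are 200 camera calls.

## Task

Turn the puzzle-sorting carousel gently anticlockwise (seen from above) until the one square jar stands right at the front, in line with the arrow on the base, so that its edge pieces can be picked out. The carousel is sprung and swings back when let go, so the program finishes with the gripper still holding the carousel there, motionless. Keep all the jars standing in their sockets and leave the mug, tray and puzzle box alone.

Things in the scene. Friction and masses are not known exactly. Their poses are not given: they have to be found in the camera images.
- base: fixed wooden base of the carousel, 290 x 290 mm, 20 mm thick; origin at the centre of its underside, on the carousel's upright turning axis; its own -x is the front, where a tongue 70 mm wide reaches out to 210 mm from the axis and carries a raised white arrow pointing at the carousel; z up
- front (a point): the front place, fixed to the base: 100 mm from the turning axis along the base's -x (the arrow's line), 36 mm above the table, where the centre of a jar's underside is when its socket faces front
- carousel (a joint): carousel angle, rad: 0 parked at its stop (every start), grows anticlockwise seen from above, far stop at 3.0. A spring always pulls it back, with 0.12 N m at 0 to 0.21 at 3.0 (1 to 2 N at the handle), damping 0.12 N m s/rad; let go, it swings back at 1 to 1.5 rad/s. A disc 280 mm across, top 36 mm above the table; five round sockets 68 mm wide, rims 60 mm up, 45 deg apart, 100 mm off the axis
- handle (a point): centre of the top of the carousel's handle, an upright round rod 20 mm in diameter, 100 mm from the axis, that goes round with it (parked: on the base's -y side, 67.5 deg anticlockwise from the nearest jar socket); its top is 190 mm above the table, 64 mm above the tallest jar's lid (126 mm), so it can be gripped from above clear of the jars
- square_jar: the wanted jar, the only square one and the tallest: closed, clear plastic with a flat black lid, 46 x 46 mm, 90 mm tall, origin at the centre of its underside, z up; it stands loose in a socket (up to 4 mm of play), in any of the four that come to the front after turning the carousel 30, 75, 120 or 165 deg
- round_jar1: a closed round jar, clear plastic with a flat black lid, 62 mm across, 70 mm tall, origin at the centre of its underside; loose in one of the carousel's sockets
- round_jar2: a closed round jar, clear plastic with a flat black lid, 62 mm across, 70 mm tall, origin at the centre of its underside; loose in one of the carousel's sockets
- round_jar3: a closed round jar, clear plastic with a flat black lid, 62 mm across, 70 mm tall, origin at the centre of its underside; loose in one of the carousel's sockets
- round_jar4: a closed round jar, clear plastic with a flat black lid, 62 mm across, 70 mm tall, origin at the centre of its underside; loose in one of the carousel's sockets
- mug: a white mug, 80 mm across, 90 mm tall, left of the carousel; origin at the centre of its underside; not to be moved
- tray: an open grey tray, 140 x 100 x 30 mm, left of the carousel; origin at the centre of its underside; not to be moved
- puzzle_box: a closed cardboard puzzle box, 204 x 144 x 49 mm, right of the carousel; origin at the centre of its underside; not to be moved

How it is judged:
At the end, for the whole second after the job is handed in: The square jar's centre is within 13 mm (horizontally) of the front place, the carousel is still (under 0.05 rad/s) and the fingers hold it (contact of more than 0.5 N with the carousel); all five jars stand upright (within 0.2 rad) at the bottom of their sockets (within 6 mm) (horizontal distance between square_jar and front below 0.013 m and velocity of joint carousel between -0.05 and 0.05 rad/s and contact force between the fingers and carousel above 0.5 N and angle between each of square_jar, round_jar1, round_jar2, round_jar3, round_jar4's own z axis and vertical below 0.2 rad and z of each of square_jar, round_jar1, round_jar2, round_jar3, round_jar4 in the frame of base below 0.042 m); the arm keeps its last pose, push and grip.
It fails at once if a jar is lifted more than 18 mm or tipped more than 0.35 rad (angle between any of square_jar, round_jar1, round_jar2, round_jar3, round_jar4's own z axis and vertical above 0.35 rad or z of any of square_jar, round_jar1, round_jar2, round_jar3, round_jar4 in the frame of base above 0.054 m).
It fails at once if the carousel is spun roughly (faster than 2.5 rad/s) (velocity of joint carousel above 2.5 rad/s or velocity of joint carousel below -2.5 rad/s).
It fails at once if the mug, tray or puzzle box is moved more than 30 mm (distance of any of mug, tray, puzzle_box from where it was at the start of the episode above 0.03 m).
It also fails if it takes over 48 s, if anything falls off the work surface, if the arm or the gripper's body presses on something with over 40 N, if the wrist force passes 120 N, or if a joint passes its speed limit or range.

## Working session

There is one attempt and no reset: what is moved stays moved. The work goes in short steps, Python scripts to look and compute and a tool call to move; the robot and the scene stay as the last step left them, time stands still between calls to the robot, and variables do not carry over. Pictures are saved under pics/ and viewed, at most 10 in all, crops included, and the job is handed in when it is done.

```bash
ls; mkdir -p pics
```

Create h.py:
```python
import numpy as np, cv2
from station import manip, vision, order
def K(s):
    f=240/np.tan(np.radians(s["fov_y"])/2); return f
def rays(s,uv):
    f=K(s); uv=np.atleast_2d(np.array(uv,float))
    M=np.array([[f,0,s["cx"]],[0,f,s["cy"]],[0,0,1]])
    n=cv2.undistortPoints(uv[:,None,:],M,np.array([s["k1"],0,0,0,0.]))[:,0]
    # cv2: distorted = n*(1+k1 r^2)
    d=np.c_[n,np.ones(len(n))]
    R=np.array(s["R"]);t=np.array(s["t"])
    return -R.T@t, d@R
def onplane(s,uv,z):
    o,d=rays(s,uv); return o+d*((z-o[2])/d[:,2])[:,None]
def pts(s):
    v,u=np.mgrid[0:480,0:640]
    o,d=rays(s,np.c_[u.ravel(),v.ravel()])
    return (o+d*s["range_z"].ravel()[:,None]).reshape(480,640,3)
```

Run:
```python
from h import *
import pickle
print(manip.sense())
for n in ("top","side"):
    s=vision.snapshot(n); pickle.dump(s,open(n+".pkl","wb"))
    cv2.imwrite(f"pics/{n}0.png",s["pixels"][:,:,::-1]); print(n,s["fov_y"],s["k1"],s["cx"],s["cy"],-np.array(s["R"]).T@s["t"])
```

```text
pics
station.py
{'t': 0.0, 'q': array([ 9.40485100e-01,  5.28473893e-01,  1.43389905e+00, -4.66354959e-06,
        1.18143311e+00, -1.78501717e-01]), 'qd': array([ 5.69303576e-05, -1.22109286e-03, -9.26981929e-04, -2.72909128e-04,
       -6.51490674e-05,  5.53112103e-04]), 'tau': array([ 8.85192958e-05, -4.42354774e+01, -1.78020144e+01, -2.82708716e-04,
        8.45799863e-03,  8.53621430e-06]), 'tcp_pos': array([0.27244162, 0.56174297, 0.25232988]), 'tool_rot': array([ 2.23987218e-01,  9.74591454e-01, -1.01827866e-03, -4.33474852e-04]), 'force': array([-0.0013566 ,  0.21624668, -0.14674302]), 'ft_torque': array([ 0.03260736, -0.00310796, -0.01735333]), 'gripper_force': 0.0, 'finger_gap': 1.000885352541058}
top 46.06701001126318 -0.011158677081676317 322.42278540257087 251.69764128508422 [ 0.24688252 -0.03677408  1.49072257]
side 49.49679420713695 -0.03007645954129171 311.63277831726754 235.1677109194079 [-0.1875976  -0.93916396  0.83432123]
```

View pics/top0.png

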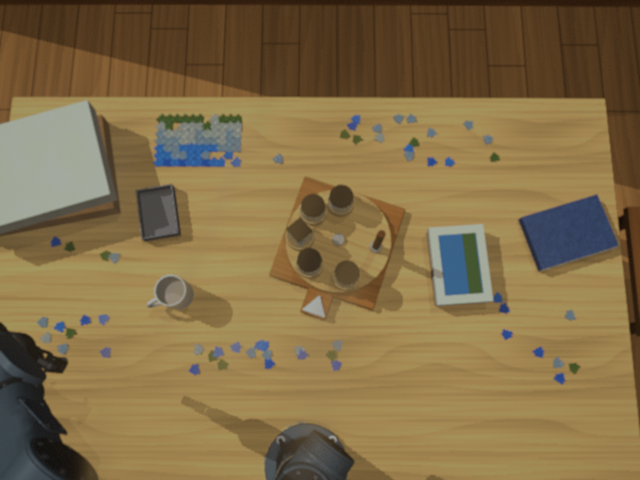

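View pics/side0.png

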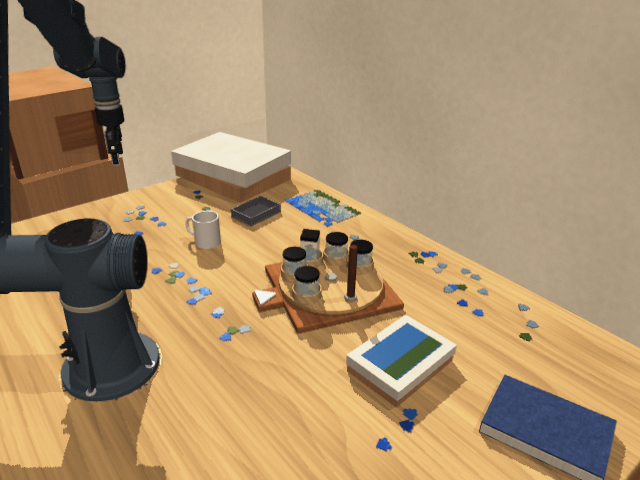

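The top view shows the carousel at about (340,240), with the handle's top at (380,236) and the arrow at (317,307). The square lid is at (300,233), second in line for the front, so about 75° of turn. The side view shows the handle as a rod with its top at (353,248), and the square jar at (310,238).

Create m.py:
```python
from h import *
import pickle
T=pickle.load(open("top.pkl","rb"));S=pickle.load(open("side.pkl","rb"))
P=pts(T);Q=pts(S)
roi=np.zeros((480,640),bool);roi[170:335,260:415]=1
px=T["pixels"].astype(int);br=px.sum(2);sat=px.max(2)-px.min(2)
print("table z",np.median(P[340:400,420:600,2]))
# dark things above 80mm
def comps(m,P,lo):
    n,l,st,c=cv2.connectedComponentsWithStats(m.astype(np.uint8))
    for i in range(1,n):
        if st[i,4]>=lo:
            p=P[l==i];r=cv2.minAreaRect(np.argwhere(l==i)[:,::-1].astype(np.float32))
            print(st[i,4],c[i].round(1),np.median(p,0).round(4),"spread z",p[:,2].min().round(3),p[:,2].max().round(3),"rect",np.round(r[1],1),round(r[2]))
print("lids");comps(roi&(P[:,:,2]>.09)&(P[:,:,2]<.15),P,15)
print("handle");comps(roi&(P[:,:,2]>.17),P,3)
roi2=np.zeros((480,640),bool);roi2[225:350,240:410]=1
print("side lids");comps(roi2&(Q[:,:,2]>.098)&(Q[:,:,2]<.118)|roi2&(Q[:,:,2]>.12)&(Q[:,:,2]<.14),Q,15)
print("side handle");comps(roi2&(Q[:,:,2]>.18),Q,3)
print("arrow");comps(roi&(br>450)&(sat<50),P,15)
# base: outline
m=(roi&(P[:,:,2]>.012)).astype(np.uint8)
m=cv2.morphologyEx(m,cv2.MORPH_OPEN,np.ones((3,3)))
c=max(cv2.findContours(m,0,2)[0],key=cv2.contourArea)
r=cv2.minAreaRect(c);print("base rect",r)
cv2.imwrite("pics/m.png",cv2.resize(np.hstack([m[160:340,250:420]*255,]),None,fx=3,fy=3,interpolation=0))
cv2.imwrite("pics/crop.png",cv2.resize(T["pixels"][165:330,260:415,::-1],None,fx=3.5,fy=3.5,interpolation=cv2.INTER_CUBIC))
```

```bash
python3 m.py
```

```text
table z 0.0009486189812015766
lids
476 [340.9 196.2] [ 0.6723 -0.0895  0.1059] spread z 0.09 0.113 rect [23.7 24.3] 18
470 [312.7 205.4] [ 0.6475 -0.018   0.1059] spread z 0.09 0.114 rect [24. 23.] 90
408 [299.1 230.3] [0.5782 0.0162 0.1256] spread z 0.091 0.134 rect [20.9 20.1] 50
44 [377.2 242.3] [ 0.5476 -0.1775  0.121 ] spread z 0.091 0.15 rect [7.7 6.6] 23
491 [308.8 259.7] [ 0.5068 -0.0087  0.1063] spread z 0.09 0.116 rect [24.1 24.6] 27
494 [346.7 272.2] [ 0.476  -0.1032  0.1064] spread z 0.09 0.114 rect [24. 24.] 90
handle
68 [380.9 234.1] [ 0.5537 -0.1808  0.1887] spread z 0.17 0.196 rect [9. 8.] 90
side lids
286 [309.5 237.4] [0.5734 0.0109 0.1212] spread z 0.098 0.128 rect [19.1 16.7] 6
228 [336.5 238. ] [ 0.6455 -0.02    0.1032] spread z 0.098 0.108 rect [12. 21.] 90
206 [362.4 245.7] [ 0.674  -0.0947  0.1029] spread z 0.098 0.108 rect [22.3 12.8] 6
262 [293.8 253.4] [ 0.5035 -0.0114  0.1031] spread z 0.098 0.108 rect [14. 22.] 90
117 [351.6 271.8] [ 0.5485 -0.1864  0.1208] spread z 0.098 0.14 rect [17.  8.] 90
304 [306.5 273.5] [ 0.4735 -0.105   0.1033] spread z 0.098 0.107 rect [16. 23.] 90
side handle
46 [352.9 247.9] [ 0.5517 -0.1816  0.1858] spread z 0.181 0.19 rect [6. 8.] 90
arrow
202 [314.8 306.9] [ 0.3973 -0.0235  0.0254] spread z 0.016 0.033 rect [18.7 18.4] 77
base rect ((334.737548828125, 252.3348388671875), (110.04925537109375, 134.4000244140625), 19.653823852539062)
```

View pics/crop.png

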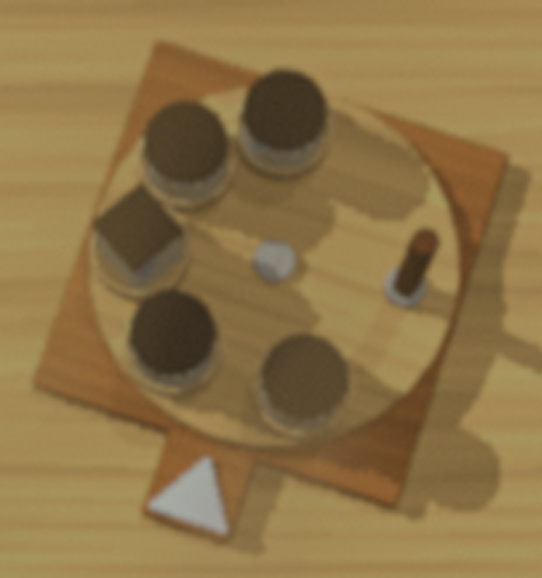

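The crop shows the base corners at (157,42), (507,155), (395,507) and (37,387), the arrow tip at (209,457) and the handle top at (425,240), all in crop pixels. I'll work out the axis and front direction from these.

Create g.py:
```python
from m import *
print('----')
f=lambda a:np.array(a)/3.5-0.357+np.array([260,165])
C=onplane(T,f([(157,42),(507,155),(395,507),(37,387)]),.02)[:,:2]
ax=C.mean(0);print("corners axis",ax,[np.linalg.norm(C[i]-C[i-1]).round(4) for i in range(4)])
v=(C[3]-C[0])+(C[2]-C[1]);print("front dir deg",np.degrees(np.arctan2(v[1],v[0])))
def tri(a,b):
    o1,d1=rays(T,a);o2,d2=rays(S,b);A=np.c_[d1[0],-d2[0]];k=np.linalg.lstsq(A,o2-o1,rcond=None)[0]
    p,q=o1+k[0]*d1[0],o2+k[1]*d2[0];print("tri",((p+q)/2).round(4),"gap",np.linalg.norm(p-q).round(4))
tri((381.1,233.2),(353,247)) # handle top
tri((299.6,230),(310,236))
L=np.array([[.6723,-.0895],[.6475,-.018],[.5068,-.0087],[.476,-.1032],[.5537,-.1808]])
A=np.c_[2*L,np.ones(5)];s=np.linalg.lstsq(A,(L**2).sum(1),rcond=None)[0];c=s[:2];print("circle",c,np.sqrt(s[2]+c@c))
ar=onplane(T,f([(209,457),(227,535),(148,507)]),.023)[:,:2];print("arrow",ar)
for a in (ax,c,(ax+c)/2):
  w=ar[0]-a;print("arrow tip ang",np.degrees(np.arctan2(w[1],w[0])))
  for n,p in zip(("r","r","r","r","H","sq"),[*L,np.array([.578,.0150])]):
    w=p-a;print(n,np.degrees(np.arctan2(w[1],w[0])).round(1),np.linalg.norm(w).round(4),end=" | ")
  print()
t=manip.sense();from scipy.spatial.transform import Rotation as R
print(t["tcp_pos"],"\n",R.from_quat(t["tool_rot"]).as_matrix().round(3))
```

```bash
python3 g.py|sed -n '/----/,$p'
```

```text
----
corners axis [ 0.57272456 -0.08399384] [np.float64(0.2866), np.float64(0.2857), np.float64(0.2866), np.float64(0.2829)]
front dir deg 161.77953940081895
tri [ 0.5553 -0.1805  0.1863] gap 0.0027
tri [0.5801 0.0153 0.1168] gap 0.0013
circle [ 0.5729884  -0.08323643] 0.09934018995192476
arrow [[ 0.42845594 -0.03472309]
 [ 0.37043351 -0.04819119]
 [ 0.39106543  0.01048517]]
arrow tip ang 161.14388971562053
r -3.2 0.0997 | r 41.4 0.0997 | r 131.2 0.1001 | r -168.8 0.0986 | H -101.1 0.0987 | sq 86.9 0.0991 | 
arrow tip ang 161.44530812628471
r -3.6 0.0995 | r 41.2 0.099 | r 131.6 0.0997 | r -168.4 0.099 | H -101.2 0.0995 | sq 87.1 0.0984 | 
arrow tip ang 161.2946023818897
r -3.4 0.0996 | r 41.3 0.0994 | r 131.4 0.0999 | r -168.6 0.0988 | H -101.2 0.0991 | sq 87.0 0.0987 | 
[0.27249504 0.56179353 0.25241856] 
 [[-0.9    0.437 -0.001]
 [ 0.437  0.9   -0.002]
 [ 0.    -0.002 -1.   ]]
```

The manual's scale: shifts go in shares of 0.6 m and turns go in shares of 90 degrees. Converting my numbers, -0.5775 m is -0.9625, -0.03 m is -0.05, 0.03 rad is 0.0191.

{"method": "jog_arm", "body": {
  "motion": "-0.0167,-0.0167,0,0.0191,1\n-0.05,-0.05,0,0.0573,1\n-0.1,-0.095,0,0.1019,1\n-0.1583,-0.15,0,0.1464,1\n-0.2167,-0.205,0,0.1974,1\n-0.275,-0.26,0,0.2483,1\n-0.3333,-0.315,0,0.2992,1\n-0.3917,-0.37,0,0.3501,1\n-0.45,-0.425,0,0.4011,1\n-0.5083,-0.48,0,0.452,1\n-0.5667,-0.535,0,0.5029,1\n-0.625,-0.59,0,0.5539,1\n-0.6833,-0.645,0,0.6048,1\n-0.7417,-0.7,0,0.6557,1\n-0.8,-0.755,0,0.7066,1\n-0.8583,-0.81,0,0.7576,1\n-0.9083,-0.8583,0,0.8021,1\n-0.9417,-0.8917,0,0.8276,1\n-0.9625,-0.9095,0,0.8365,1\n-0.9625,-0.9095,0,0.8365,1",
  "squeeze": 40
}}

```text
t: 2.1
tcp_pos: [0.5542, -0.1828, 0.253]
tool_rot: [0.773, 0.634, -0.0, 0.0]
force: [0.4, -0.1, 0.1]
finger_gap: 1.003
gripper_force: 0.0
```

Run:
```python
from h import *
import pickle
from scipy.spatial.transform import Rotation as R
t=manip.sense();M=R.from_quat(t["tool_rot"]).as_matrix();print(t["tcp_pos"],M.round(3),t["q"].round(3),t["force"])
print("to handle, tool axes",M.T@(np.array([.5540,-.1807,.172])-t["tcp_pos"]))
for n in ("top","side"):
    s=vision.snapshot(n); cv2.imwrite(f"pics/{n}1.png",s["pixels"][:,:,::-1])
cv2.imwrite("pics/c1.png",cv2.resize(s["pixels"][130:330,240:460,::-1],None,fx=3,fy=3))
```

```text
[ 0.55416348 -0.18276937  0.25301287] [[ 0.197  0.98   0.   ]
 [ 0.98  -0.197 -0.   ]
 [-0.     0.    -1.   ]] [-0.51   0.472  1.54  -0.     1.13  -0.312] [ 0.35420736 -0.07400842  0.09053456]
to handle, tool axes [ 0.00201755 -0.00058474  0.08101223]
```

View pics/c1.png

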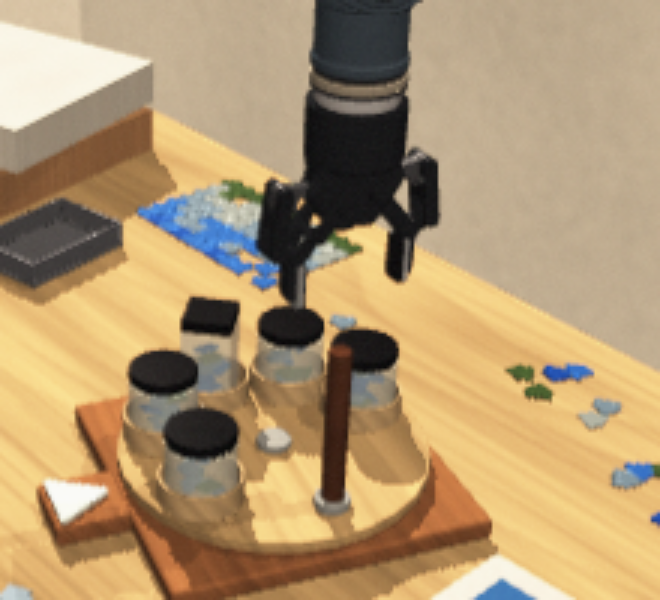

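The jaws stand open, straddling the handle (its top is at (342,350) in the crop). Going down and closing.

In the tool's units: 0.081 m is 0.135, 0.002 m is 0.0033.

{"method": "jog_arm", "body": {
  "motion": "0.0033,0,0.0333,0,1\n0.0033,0,0.075,0,1\n0.0033,0,0.1083,0,1\n0.0033,0,0.13,0,1\n0.0033,0,0.135,0,1\n0.0033,0,0.135,0,0.6\n0.0033,0,0.135,0,0.3\n0.0033,0,0.135,0,0.1\n0.0033,0,0.135,0,0.1\n0.0033,0,0.135,0,0.1\n0.0033,0,0.135,0,0.1\n0.0033,0,0.135,0,0.1",
  "squeeze": 50
}}

```text
t: 3.4
tcp_pos: [0.5546, -0.179, 0.1731]
tool_rot: [0.773, 0.635, 0.0, 0.0]
force: [-1.4, -0.4, 5.1]
finger_gap: 0.223
gripper_force: 48.8
```

Create go.py:
```python
from h import *
from scipy.spatial.transform import Rotation as R
t=manip.sense();M=R.from_quat(t["tool_rot"]).as_matrix();print(t["tcp_pos"],t["force"],t["finger_gap"],t["gripper_force"])
ax=np.array([.5729,-.0836]);w=t["tcp_pos"][:2]-ax;print(np.linalg.norm(w),np.degrees(np.arctan2(w[1],w[0])))
import sys
r=np.hypot(*w)
for a in [float(x) for x in sys.argv[1:]]:
    c,s=np.cos(a),np.sin(a);d=np.array([[c,-s],[s,c]])@w-w
    print(a,(M.T@np.r_[d,0]).round(4)[:2],-a)
```

```bash
python3 go.py .04 .12 .2 .28 .36 .44 .52 .6 .68 .76 .84 .92 1. 1.08 1.16 1.22 1.27 1.3 1.304
```

```text
[ 0.55460467 -0.17901613  0.17311137] [-1.37564907 -0.36198285  5.08919218] 0.2228432689880703 48.822153210639954
0.09715429018825637 -100.8542949169082
0.04 [0.0001 0.0039] -0.04
0.12 [0.0008 0.0116] -0.12
0.2 [0.002  0.0193] -0.2
0.28 [0.0039 0.0268] -0.28
0.36 [0.0064 0.0342] -0.36
0.44 [0.0095 0.0413] -0.44
0.52 [0.0131 0.0482] -0.52
0.6 [0.0173 0.0548] -0.6
0.68 [0.0219 0.061 ] -0.68
0.76 [0.0271 0.0668] -0.76
0.84 [0.0327 0.0722] -0.84
0.92 [0.0387 0.0771] -0.92
1.0 [0.0451 0.0815] -1.0
1.08 [0.0518 0.0854] -1.08
1.16 [0.0588 0.0887] -1.16
1.22 [0.0643 0.0909] -1.22
1.27 [0.0689 0.0924] -1.27
1.3 [0.0717 0.0932] -1.3
1.304 [0.0721 0.0933] -1.304
```

In the tool's units: 0.0579 m is 0.0965, 0.0548 m is 0.0913, -0.64 rad is -0.4074.

{"method": "jog_arm", "body": {
  "motion": "0.0002,0.0067,0,-0.0255,0.1\n0.0013,0.0193,0,-0.0764,0.1\n0.0033,0.0322,0,-0.1273,0.1\n0.0065,0.0447,0,-0.1783,0.1\n0.0107,0.057,0,-0.2292,0.1\n0.0158,0.0688,0,-0.2801,0.1\n0.0218,0.0803,0,-0.331,0.1\n0.0288,0.0913,0,-0.382,0.1\n0.0327,0.0965,0,-0.4074,0.1\n0.0327,0.0965,0,-0.4074,0.1"
}}

```text
t: 4.4
tcp_pos: [0.6164, -0.1711, 0.1731]
tool_rot: [0.534, 0.846, 0.0, 0.001]
force: [0.4, -0.9, 5.4]
finger_gap: 0.222
gripper_force: 49.1
```

```bash
python3 go.py .04 .12 .2 .28 .36 .44 .52 .58 .62 .65 .664 .67
```

```text
[ 0.61636303 -0.1710766   0.17312816] [ 0.35657287 -0.88291794  5.4046033 ] 0.22172926397916204 49.08724308013916
0.09767901691778721 -63.579367024858776
0.04 [0.0001 0.0039] -0.04
0.12 [0.0009 0.0117] -0.12
0.2 [0.0023 0.0194] -0.2
0.28 [0.0042 0.0269] -0.28
0.36 [0.0068 0.0343] -0.36
0.44 [0.01   0.0414] -0.44
0.52 [0.0137 0.0483] -0.52
0.58 [0.0168 0.0533] -0.58
0.62 [0.0191 0.0565] -0.62
0.65 [0.0209 0.0588] -0.65
0.664 [0.0217 0.0599] -0.664
0.67 [0.0221 0.0603] -0.67
```

In the tool's units: 0.0592 m is 0.0987, 0.0588 m is 0.098, -0.656 rad is -0.4176.

{"method": "jog_arm", "body": {
  "motion": "0.0002,0.0067,0,-0.0255,0.1\n0.0015,0.0195,0,-0.0764,0.1\n0.0038,0.0323,0,-0.1273,0.1\n0.007,0.0448,0,-0.1783,0.1\n0.0113,0.0572,0,-0.2292,0.1\n0.0167,0.069,0,-0.2801,0.1\n0.0228,0.0805,0,-0.331,0.1\n0.028,0.0888,0,-0.3692,0.1\n0.0318,0.0942,0,-0.3947,0.1\n0.0348,0.098,0,-0.4138,0.1\n0.0353,0.0987,0,-0.4176,0.1\n0.0353,0.0987,0,-0.4176,0.1\n0.0353,0.0987,0,-0.4176,0.1"
}}

```text
t: 5.7
tcp_pos: [0.662, -0.127, 0.1732]
tool_rot: [0.234, 0.972, 0.0, 0.004]
force: [5.4, -0.5, 2.4]
finger_gap: 0.221
gripper_force: 48.8
```

```bash
python3 go.py
```

Run:
```python
from h import *
for n,(a,b,c,d) in (("top",(165,330,260,415)),("side",(200,350,230,430))):
    s=vision.snapshot(n);P=pts(s)
    cv2.imwrite(f"pics/{n}2.png",cv2.resize(s["pixels"][a:b,c:d,::-1],None,fx=3.5,fy=3.5))
    x=P-np.array([.5729,-.0836,0]);r=np.hypot(x[...,0],x[...,1]);th=np.degrees(np.arctan2(x[...,1],x[...,0]))
    near=np.hypot(P[...,0]-.478,P[...,1]+.0519)<.05
    m=near&(P[...,2]>.118)&(P[...,2]<.14)
    p=P[m];print(n,len(p),np.median(p,0),p.mean(0))
    uv=np.argwhere(m)[:,::-1].mean(0);print(uv,onplane(s,uv,.126))
d=np.radians(161.5);print("front",.5729+.1*np.cos(d),-.0836+.1*np.sin(d))
```

```text
[ 0.66199095 -0.12704038  0.17320542] [ 5.38525755 -0.51797673  2.4161687 ] 0.22074257568162362 48.78513693809509
0.09911742596638415 -25.99367293041394
top 0 [nan nan nan] [nan nan nan]
[nan nan] [[nan nan nan]]
side 216 [ 0.47742822 -0.04971347  0.12310235] [ 0.47796669 -0.0497326   0.12276557]
[294.68055556 256.72685185] [[ 0.47485243 -0.053882    0.126     ]]
front 0.47806763447938005 -0.05186953435949078
  return _methods._mean(a, axis=axis, dtype=dtype,
  ret = um.true_divide(
<stdin>:8: RuntimeWarning: Mean of empty slice.
<stdin>:9: RuntimeWarning: Mean of empty slice.
```

View pics/top2.png

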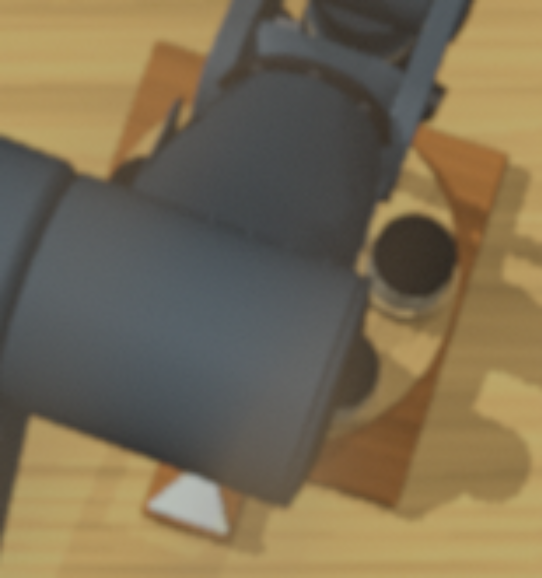

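View pics/side2.png

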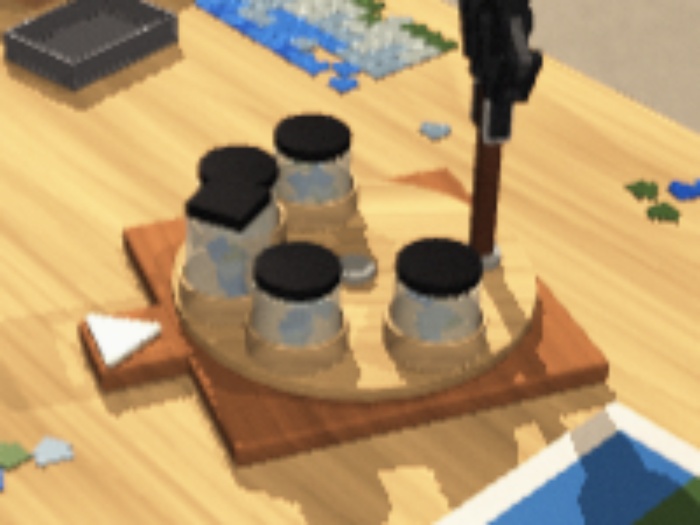

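The side view shows the square jar (lid at (230,203) in the crop) lined up with the arrow, within about 3 mm of the front place. All the jars are upright and the jaws are on the handle. The top view is blocked by the arm. I'll let it settle briefly, then hand in.

{"method": "jog_arm", "body": {
  "motion": "0,0,0,0,0.1\n0,0,0,0,0.1\n0,0,0,0,0.1\n0,0,0,0,0.1\n0,0,0,0,0.1"
}}

```text
t: 6.3
tcp_pos: [0.662, -0.1271, 0.1732]
tool_rot: [0.234, 0.972, 0.0, 0.004]
force: [5.7, 0.0, 1.7]
finger_gap: 0.224
gripper_force: 48.8
```

```bash
python3 go.py; python3 -c "
from station import manip, vision, order
print(manip.sense()['qd'].round(4)); print(order.sign_off())"
```

```text
[ 0.66198877 -0.12705374  0.17316834] [5.65611997 0.02725944 1.66831751] 0.2241509109416866 48.78671050071716
0.09912131861367263 -26.001167983608134
[-0.0004  0.0011  0.0011  0.0001 -0.0008 -0.0003]
the job is handed in; nothing more can be done
None
```

I turned the carousel about 75° anticlockwise and handed the job in at 6.3 s: the square jar measures about 3 mm from the front place, the gripper is holding the handle still, and the jars look upright; no verdict came back.

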